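# Slide the back panel into the mantel clock and hold it pressed home

## Robot

A 6-joint arm with a two-finger parallel gripper is mounted at the origin on the work surface. World frame = base frame: x ahead of the robot, y to its left, z up, the work surface at z = 0. Lengths are in mm, angles in rad, forces in N, time in s.
With the tool pointing down it reaches from about 350 to 975 mm from the base axis. Payload 4.9 kg.
Tool frame: the origin (TCP) lies midway between the tips of the shut fingers; the grasp point (between the pads) lies 19 mm behind it; z points along the fingers, y is the line along which they close (so a half turn about z gives the same grasp; the last joint's range is limited). The gripper opens to 85 mm and grips with 20 to 120 N. Pads are 22 mm wide; open, the fingers measure 114 mm over their backs; the gripper's body (76 mm by 85 mm) begins 54 mm behind the grasp point. The pads swing forward as they close: fully open they stand 13 mm farther back than shut.
Start: joints at [0.997, 0.053, 1.613, -0, 1.476, -0.119], TCP at [274.539, 561.453, 231.304] pointing down, gripper open.
Joint ranges: [-3.01, 3.01], [-1.01, 2.22], [0.06, 2.58], [-1.02, 4.17], [0.09, 2.62], [-3.14, 3.14]. Speed limits (rad/s): [2.57, 2.57, 3.14, 3.14, 3.14, 3.14].

## Interface

Orientations are given as a unit quaternion [x, y, z, w].
In Python, from workcell import ctrl, eyes gives the robot as it stands.
- The arm moves only by the tool apply_moves, never from a script. Its argument "commands" is a list of rows, each a list of 3 entries, a list of its own where there are three numbers: the shift along the tool's x, y, z in mm, then the turn about the tool's z in rad, then the finger opening in mm, from 0 to 85.4. A call has 1 to 5 rows; each row shifts and turns the commanded pose from where the row before left it, along the tool's axes as they then stand; what a row does not reach is not made up. A row lasts 1/10 s, in which the tool goes at most 50 mm and 8.59 degrees, less where a joint would pass 70% of its speed; a pose out of reach is approached as far as the arm can. A call is refused whole if a number of a shift passes 50 or a number of a turn 0.15, either way. A call with a gripper value outside its range is refused whole. The fingers move at their own pace and stop on an object; the grip force is fixed at half the most. Time passes only in rows, so rows that do not move let the fingers close. It gives the time, the measured TCP pose, the force, the opening and the grip force at its end, in the units of the state.
- ctrl.get_state(): the state, without advancing time (a new reading comes with each control period).
- eyes.read_camera(name): name is "scene" or "top" or "wrist"; returns a dict with "image" (400x640x3 uint8, red, green, blue), "camera_matrix" (3x3 intrinsics, pixels), "view" (4x4, takes a point from world to camera coordinates); the wrist camera has in their place "mount" (4x4, takes a point from camera to tool coordinates, whose origin is the TCP and whose axes are the flange's). Camera axes: x right, y down, z forward; pixel columns grow to the right and rows downward; lengths in mm; the calibration is good to about 2 mm. A picture is of the moment at which its call begins: read the wrist's pose just before it. There is no depth.
- ctrl.job_done(): hands the job in; it is judged then, once.
The state is a dict: "time": time; "joint_positions": joint angles; "qd": joint speeds; "joint_torque": joint torques, N m; "eef_pos": TCP position; "ee_rot": TCP orientation; "contact_force": force on the tool from outside, world axes, zero at the start; "torque": the same for the moment, N m; "grip_width": finger opening in mm; "grasp_force": force on a finger pad.
Only numpy, scipy, OpenCV 4.12 (cv2) and the standard library are available. Lean on these libraries where they do the work, as an engineer would, in place of code of your own. Each camera call takes 0.05 s, during which the arm holds its last target. There are 200 camera calls.

## Task

Take the brown back panel from its wooden stand by its tab, slide it upright down the grooves in the open back of the mantel clock and behind the brass lip at the foot, and push it fully home against the sprung rail, until its shoulders are flush with the top of the case. Feel your way down without forcing it, and leave the other things on the bench where they are. Finish while still gripping the panel and holding it pressed home: if you let go the spring lifts it again.

Things in the scene. Friction and masses are not known exactly. Their poses are not given: they have to be found in the camera images.
- panel: Brown hardboard clock back, loose, 110 g, 8 mm thick (its x). Body 118 mm wide (y), 112 mm tall; centred on it a tab 56 mm wide, 50 mm tall: 162 mm in all. The steps beside the tab are its shoulders. Origin: centre of the lower edge, z up. Starts upright in a stand. Either way round fits. Grip the tab across its 8 mm from above, 60 N.
- panel_stand: Pale wooden stand, fixed, holding the panel: base 70 x 130 x 12 mm, two walls 12 mm thick, 90 mm long (its y), 10.5 mm apart, up to 50 mm above the bench; the panel stands between them on the base (lower edge 12 mm above the bench). Origin: centre of its underside.
- clock: Dark wooden mantel clock, fixed, 150 mm wide (y), 90 deep (x), 130 tall, on a plinth 172 x 112 x 18 mm. Origin: centre of its underside, z up. Dial on +x; open back on -x, facing the robot, with a vertical groove inside each cheek (cheeks 124 mm apart) into which the panel slides straight down from above.
- slot_mouth (a point): Centre of the slot's mouth, 33 mm to -x of the clock's axis, level with the top of the case (130 mm above the bench). Axes as the clock's: x through the slot's thickness towards the dial, y along the slot, z up. The groove walls stand 6 mm to +x and 7.5 mm to -x of this middle plane.
- slot_floor (a point): Centre of the slot's solid floor, 112 mm straight below slot_mouth (18 mm above the bench), where the panel's lower edge stands when fully home, shoulders flush with the case top. Axes as the clock's. A brass lip 6 mm to -x of it, its sloped top ending 26 mm above the floor: the panel goes down inside (+x of) the lip.
- spring_rail (a joint): Sprung black rail 60 mm long in the middle of the slot floor, on which the panel's lower edge lands. 0 m when up (its top 8 mm above the slot floor), grows as it is pushed down; 0.008 m when the panel is fully home. Pushing starts at 4 N, fully home takes 10 N; the spring lifts the panel's weight when it is let go.
- plate_stand: A second, identical wooden stand, fixed, which holds the spare dial plate. Which stand is left and which right varies. Origin at the centre of its underside.
- dial_plate: Spare dial plate, not to be used: aluminium plate 8 x 100 x 110 mm with a white disc on each face, upright in the other stand. Origin at the centre of its lower edge.
- screwdriver: Screwdriver, 160 mm long, lying on the bench near the robot; origin at its middle, underneath.
- brass_drum: Round brass clock drum, 96 mm across, 42 mm tall; origin under its centre.
- black_dish: Round black dish, 96 mm across, 30 mm tall; origin under its centre.
- oil_jar: Amber jar with black cap, 48 mm across, 65 mm tall; origin under its centre.
- red_basket: Open red plastic basket, 130 x 170 x 55 mm; origin under its centre.
- clock_weight: Upright brass clock weight, 36 mm across, 85 mm tall; origin under its centre.
Mind the look-alikes: they are no part of the job. Leave any orange look-alike of the panel_stand alone.

How it is judged (in metres and radians):
On the way, in this order (a step that is already met when the one before it is completed fails the run):
1. the panel is lifted clear of its stand (height (world z) of panel above 0.06 m and contact force between the fingers and panel above 1 N and contact force between panel and panel_stand below 0.1 N), for 0.1 s.
2. the panel's lower edge is in the slot (y of panel in the frame of slot_floor between -0.008 and 0.008 m and angle between the z axis of panel and the z axis of clock, either way round below 0.08 rad and angle between the x axis of panel and the x axis of clock, either way round below 0.12 rad and angle between panel's own z axis and vertical below 0.3 rad and x of panel in the frame of slot_floor between -0.01 and 0.01 m and z of panel in the frame of slot_floor below 0.095 m), for 0.1 s.
3. the panel is pressed home behind the lip (x of panel in the frame of slot_floor between -0.006 and 0.006 m and y of panel in the frame of slot_floor between -0.008 and 0.008 m and angle between the z axis of panel and the z axis of clock, either way round below 0.08 rad and angle between the x axis of panel and the x axis of clock, either way round below 0.12 rad and angle between panel's own z axis and vertical below 0.3 rad and z of panel in the frame of slot_floor below 0.0035 m and value of joint spring_rail above 0.0045 m and contact force between the fingers and panel above 3 N), for 0.3 s.
At the end, for the whole second after the job is handed in: The panel stands upright in the slot behind the brass lip (within 6 mm and 8 mm of its middle, 0.08 rad upright, 0.12 rad in line), its lower edge within 3.5 mm of the slot floor, the sprung rail pushed down more than 4.5 mm, still gripped by the fingers (over 3 N) and at rest (all of step 3 and linear speed of panel below 0.02 m/s); the arm keeps its last pose, push and grip.
It fails at once if the panel is forced against the clock with more than 60 N (contact force between panel and clock above 60 N).
It fails at once if another thing on the bench is moved by more than 30 mm (distance of any of dial_plate, screwdriver, brass_drum, black_dish, oil_jar, red_basket, clock_weight from where it was at the start of the episode above 0.03 m).
It also fails if it takes over 48 s, if anything falls off the work surface, if the arm or the gripper's body presses on something with over 40 N, if the wrist force passes 120 N, or if a joint passes its speed limit or range.

## Working session

There is one attempt and no reset: what is moved stays moved. The work goes in short steps, Python scripts to look and compute and a tool call to move; the robot and the scene stay as the last step left them, time stands still between calls to the robot, and variables do not carry over. Pictures are saved under pics/ and viewed, at most 10 in all, crops included, and the job is handed in when it is done.

Besides the shell and the picture viewer there is one more tool, called after "Call:" as a command line: name --argument value ..., lists and objects as JSON in quotes. apply_moves: Moves the arm, as the interface text tells. Its arguments: {"type":"object","properties":{"commands":{"type":"array","items":{"type":"array"}}},"required":["commands"]}

```bash
mkdir -p pics; cat > h.py <<'E'
import numpy as np,cv2
from workcell import ctrl,eyes
E
python3 - <<'E'
from h import *
s=ctrl.get_state();print(s)
for n in("scene","top"):
    c=eyes.read_camera(n);cv2.imwrite(f"pics/{n}0.png",c["image"][:,:,::-1]);np.savez(f"{n}.npz",**c);print(c["camera_matrix"],c["view"])
E
```

```text
{'time': 0.0, 'joint_positions': array([ 9.97041730e-01,  5.33726263e-02,  1.61428251e+00, -5.11037081e-06,
        1.47602533e+00, -1.18985473e-01]), 'qd': array([ 0.00050236,  0.00092151, -0.00087636,  0.00135083, -0.00205391,
       -0.00036061]), 'joint_torque': array([-1.42253306e-03, -3.93701863e+01, -3.70166302e+01, -1.82807971e-04,
        7.10061882e-03,  3.14118302e-05]), 'eef_pos': array([274.18518521, 560.95106526, 230.06012047]), 'ee_rot': array([ 2.25429822e-01,  9.74258849e-01, -9.82775517e-04, -3.51999556e-04]), 'contact_force': array([-0.52984295,  0.30788586, -0.24297575]), 'torque': array([-0.02164539, -0.04508544, -0.0072903 ]), 'grasp_force': 0.0, 'grip_width': 85.34533997697099}
[[381.44872413   0.         319.75289261]
 [  0.         381.44872413 195.786177  ]
 [  0.           0.           1.        ]] [[ 7.46872466e-01  6.64910475e-01  8.69367727e-03 -4.15028577e+02]
 [ 5.58927354e-01 -6.20634860e-01 -5.49920524e-01 -2.47088919e+02]
 [-3.60252318e-01  4.15579632e-01 -8.35171741e-01  1.58463010e+03]
 [ 0.00000000e+00  0.00000000e+00  0.00000000e+00  1.00000000e+00]]
[[361.61360663   0.         321.79903564]
 [  0.         361.61360663 201.5336875 ]
 [  0.           0.           1.        ]] [[ 6.19956916e-03 -9.99964745e-01 -5.66332214e-03 -2.20849615e-01]
 [-9.87451542e-01 -5.22808383e-03 -1.57835736e-01  5.51802622e+02]
 [ 1.57800563e-01  6.57076974e-03 -9.87449142e-01  1.06751649e+03]
 [ 0.00000000e+00  0.00000000e+00  0.00000000e+00  1.00000000e+00]]
```

View pics/scene0.png

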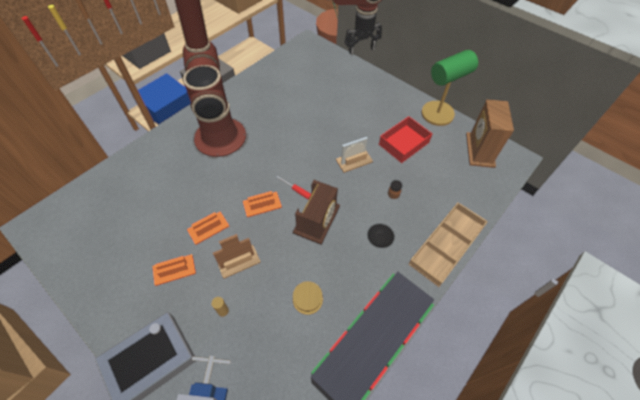

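View pics/top0.png

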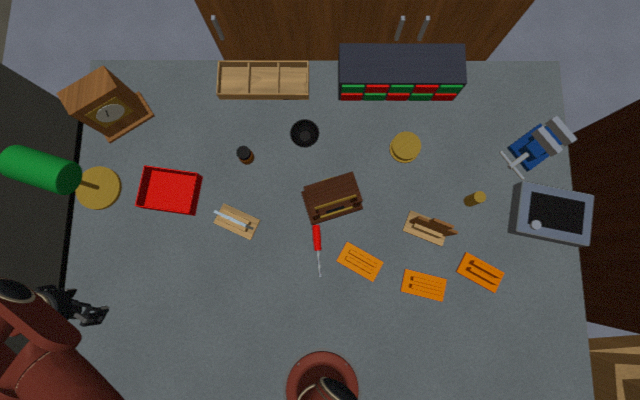

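The panel (top px ~432,226; scene ~235,250) is in the right-hand pale stand. The clock is at top ~(333,198), with its open back towards the robot, and the dial plate is at (236,221). I'll compute rough positions and make enlarged crops.

```bash
cat >> h.py <<'E'
def ray(c,uv):
    K=c["camera_matrix"];V=c["view"] if "view" in c else c["W"]
    d=V[:3,:3].T@np.linalg.inv(K)@[*uv,1.];o=-V[:3,:3].T@V[:3,3];return o,d
def atz(c,uv,z):
    o,d=ray(c,uv);return o+d*(z-o[2])/d[2]
def proj(c,P):
    K=c["camera_matrix"];V=c["view"] if "view" in c else c["W"]
    p=(V[:3,:3]@np.atleast_2d(P).T+V[:3,3:4]);q=K@p;return (q[:2]/q[2]).T
def tri(cs,uvs):
    A=[];b=[]
    for c,u in zip(cs,uvs):
        o,d=ray(c,u);d=d/np.linalg.norm(d);M=np.eye(3)-np.outer(d,d);A.append(M);b.append(M@o)
    x=np.linalg.lstsq(np.vstack(A),np.hstack(b),rcond=None)[0]
    return x
E
python3 - <<'E'
from h import *
T=dict(np.load("top.npz"));S=dict(np.load("scene.npz"))
print(atz(T,(427,229),0),atz(T,(333,200),130),atz(T,(237,221),60))
a=cv2.resize(T["image"][160:260,380:480],(400,400),interpolation=cv2.INTER_CUBIC)
b=cv2.resize(T["image"][160:260,285:385],(400,400),interpolation=cv2.INTER_CUBIC)
cv2.imwrite("pics/crop1.png",np.hstack([a,b])[:,:,::-1])
E
```

```text
[ 472.8695652 -328.9431939    0.       ] [542.59147249 -29.33049429 130.        ] [488.59944909 257.39553074  60.        ]
```

View pics/crop1.png

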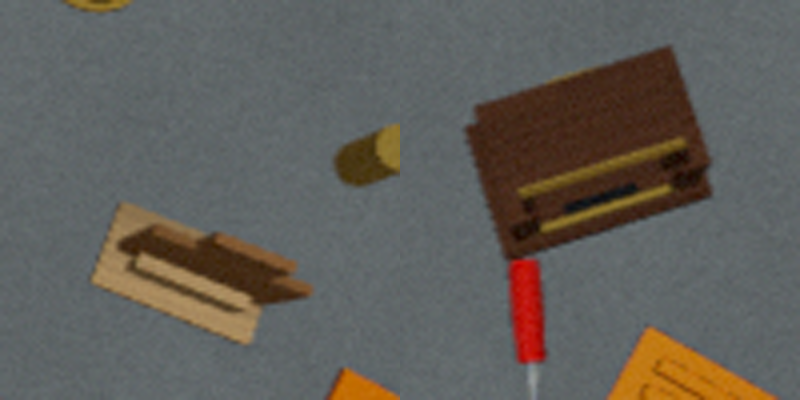

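```bash
cat >> h.py <<'E'
from scipy.spatial.transform import Rotation as Ro
def snap(tag):
    s=ctrl.get_state();c=eyes.read_camera("wrist")
    T=np.eye(4);T[:3,:3]=Ro.from_quat(s["ee_rot"]).as_matrix();T[:3,3]=s["eef_pos"]
    c["W"]=np.linalg.inv(T@c["mount"]);np.savez(tag+".npz",**c);cv2.imwrite(f"pics/{tag}.png",c["image"][:,:,::-1]);return s,c
def go(target,yaw=None):
    "tool-frame shift to world TCP target; yaw = wanted angle of tool y"
    s=ctrl.get_state();R=Ro.from_quat(s["ee_rot"]).as_matrix()
    print("t",s["time"],"pos",s["eef_pos"].round(1),"yaw",np.arctan2(R[1,1],R[0,1]).round(4),"tool z",R[:,2].round(4),"F",s["contact_force"].round(1),"w",s["grip_width"])
    print("tool shift",(R.T@(np.array(target)-s["eef_pos"])).round(1))
    if yaw is not None: print("turn",-(yaw-np.arctan2(R[1,1],R[0,1])))
E
python3 - <<'E'
from h import *
s,c=snap("w0");print(c["camera_matrix"],c["mount"]);go([480,-20,400],-0.376)
E
```

```text
[[293.97748333   0.         318.94026362]
 [  0.         293.97748333 195.33086679]
 [  0.           0.           1.        ]] [[-5.51064115e-04 -9.61996429e-01 -2.73061472e-01  6.91741427e+01]
 [ 9.99999492e-01 -7.60466832e-04  6.61032626e-04  9.45321547e-01]
 [-8.43565218e-04 -2.73060969e-01  9.61996359e-01 -1.42609529e+02]
 [ 0.00000000e+00  0.00000000e+00  0.00000000e+00  1.00000000e+00]]
t 0.15 pos [274.3 561.1 230.3] yaw 1.1161 tool z [-9.0e-04 -1.4e-03 -1.0e+00] F [-0.  -0.7  0.4] w 85.59312217581144
tool shift [-440.  -431.9 -169.1]
turn 1.4920579231001652
```

```bash
cat >> h.py <<'E'
def plan(target,yaw,n):
    go(target,yaw)
    s=ctrl.get_state();R=Ro.from_quat(s["ee_rot"]).as_matrix();d=(np.array(target)-s["eef_pos"])/n
    t=-(yaw-np.arctan2(R[1,1],R[0,1]))/n
    for i in range(n):
        print([[int(round(v)) for v in (R@Ro.from_euler("z",t*i).as_matrix()).T@d],round(t,3),85.0])
E
python3 -c "
from h import *
plan([430,-60,330],-0.376,15)"
```

```text
t 0.15 pos [274.3 561.1 230.3] yaw 1.1161 tool z [-9.0e-04 -1.4e-03 -1.0e+00] F [-0.  -0.7  0.4] w 85.59312217581144
tool shift [-412.7 -489.7  -99. ]
turn 1.4920579231001652
[[-28, -33, -7], np.float64(0.099), 85.0]
[[-31, -30, -7], np.float64(0.099), 85.0]
[[-33, -27, -7], np.float64(0.099), 85.0]
[[-36, -23, -7], np.float64(0.099), 85.0]
[[-38, -19, -7], np.float64(0.099), 85.0]
[[-40, -16, -7], np.float64(0.099), 85.0]
[[-41, -12, -7], np.float64(0.099), 85.0]
[[-42, -7, -7], np.float64(0.099), 85.0]
[[-43, -3, -7], np.float64(0.099), 85.0]
[[-43, 1, -7], np.float64(0.099), 85.0]
[[-42, 5, -7], np.float64(0.099), 85.0]
[[-42, 9, -7], np.float64(0.099), 85.0]
[[-40, 14, -7], np.float64(0.099), 85.0]
[[-39, 18, -7], np.float64(0.099), 85.0]
[[-37, 21, -7], np.float64(0.099), 85.0]
```

Call:
apply_moves --commands '[[[-28, -33, -7], 0.099, 85], [[-31, -30, -7], 0.099, 85], [[-33, -27, -7], 0.099, 85], [[-36, -23, -7], 0.099, 85], [[-38, -19, -7], 0.099, 85]]'

```text
time: 0.65
eef_pos: [326.8, 352.0, 266.2]
ee_rot: [0.459, 0.889, -0.0, 0.0]
contact_force: [0.8, -0.1, 0.0]
grip_width: 84.7
grasp_force: 0.0
```

Call:
apply_moves --commands '[[[-40, -16, -7], 0.099, 85], [[-41, -12, -7], 0.099, 85], [[-42, -7, -7], 0.099, 85], [[-43, -3, -7], 0.099, 85], [[-43, 1, -7], 0.099, 85]]'

```text
time: 1.15
eef_pos: [379.4, 144.1, 301.4]
ee_rot: [0.663, 0.749, 0.0, 0.0]
contact_force: [0.6, 0.1, 0.4]
grip_width: 85.3
grasp_force: 0.0
```

Call:
apply_moves --commands '[[[-42, 5, -7], 0.099, 85], [[-42, 9, -7], 0.099, 85], [[-40, 14, -7], 0.099, 85], [[-39, 18, -7], 0.099, 85], [[-37, 21, -7], 0.099, 85]]'

```text
time: 1.65
eef_pos: [432.4, -62.5, 336.4]
ee_rot: [0.826, 0.564, 0.0, 0.0]
contact_force: [1.0, 0.7, -0.6]
grip_width: 84.8
grasp_force: 0.0
```

Call:
apply_moves --commands '[[[0, 0, 0], 0, 85], [[0, 0, 0], 0, 85], [[0, 0, 0], 0, 85]]'

```text
time: 1.95
eef_pos: [432.2, -59.8, 335.8]
ee_rot: [0.824, 0.566, -0.0, -0.0]
contact_force: [0.5, -0.4, -0.3]
grip_width: 84.7
grasp_force: 0.0
```

```bash
python3 -c "
from h import *
snap('w1')
plan([475,-290,330],-0.376,5)"
```

```text
t 2.0 pos [432.2 -59.6 335.9] yaw -0.3669 tool z [-4.e-04  4.e-04 -1.e+00] F [ 0.1  0.3 -0.3] w 84.87365424791001
tool shift [-199.7  122.6    5.8]
turn 0.009149404753067192
[[-40, 25, 1], np.float64(0.002), 85.0]
[[-40, 25, 1], np.float64(0.002), 85.0]
[[-40, 25, 1], np.float64(0.002), 85.0]
[[-40, 25, 1], np.float64(0.002), 85.0]
[[-40, 25, 1], np.float64(0.002), 85.0]
```

View pics/w1.png

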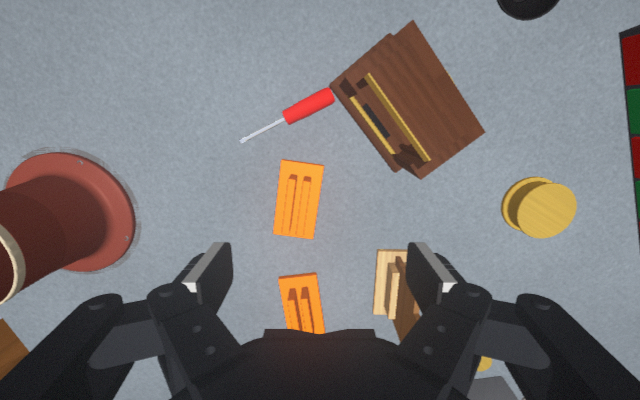

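The clock's mouth is clear: brass strips at (368,75)-(428,160) and (352,98)-(395,152), with the black rail between them at (375,120). The pale stand is half hidden at (390,285), so I'm moving past it to see the panel.

```bash
python3 -c "
from h import *
plan([450,-400,330],-0.376,8)"
```

```text
t 2.0 pos [432.2 -59.6 335.9] yaw -0.3669 tool z [-4.e-04  4.e-04 -1.e+00] F [ 0.1  0.3 -0.3] w 84.87365424791001
tool shift [-311.4  138.7    5.8]
turn 0.009149404753067192
[[-39, 17, 1], np.float64(0.001), 85.0]
[[-39, 17, 1], np.float64(0.001), 85.0]
[[-39, 17, 1], np.float64(0.001), 85.0]
[[-39, 17, 1], np.float64(0.001), 85.0]
[[-39, 18, 1], np.float64(0.001), 85.0]
[[-39, 18, 1], np.float64(0.001), 85.0]
[[-39, 18, 1], np.float64(0.001), 85.0]
[[-39, 18, 1], np.float64(0.001), 85.0]
```

Call:
apply_moves --commands '[[[-39, 17, 1], 0.001, 85], [[-39, 17, 1], 0.001, 85], [[-39, 17, 1], 0.001, 85], [[-39, 17, 1], 0.001, 85], [[-39, 18, 1], 0.001, 85]]'

```text
time: 2.5
eef_pos: [442.2, -273.6, 331.3]
ee_rot: [0.825, 0.565, 0.0, 0.0]
contact_force: [1.3, 0.2, 0.4]
grip_width: 85.1
grasp_force: 0.0
```

Call:
apply_moves --commands '[[[-39, 18, 1], 0.001, 85], [[-39, 18, 1], 0.001, 85], [[-39, 18, 1], 0.001, 85], [[0, 0, 0], 0, 85], [[0, 0, 0], 0, 85]]'

```text
time: 3.0
eef_pos: [449.8, -401.4, 327.5]
ee_rot: [0.827, 0.563, 0.0, -0.001]
contact_force: [-0.4, 0.6, -0.2]
grip_width: 85.1
grasp_force: 0.0
```

```bash
python3 -c "
from h import *
s,c=snap('w2')
go([450,-400,330])
print(proj(c,[475,-325,170]))
"
```

```text
t 3.05 pos [ 449.9 -400.8  328. ] yaw -0.3751 tool z [-3.e-04  1.e-03 -1.e+00] F [ 0.3  0.6 -0.2] w 84.85768796247983
tool shift [ 0.8 -0.2 -2. ]
[[314.25870308 101.57079773]]
```

View pics/w2.png

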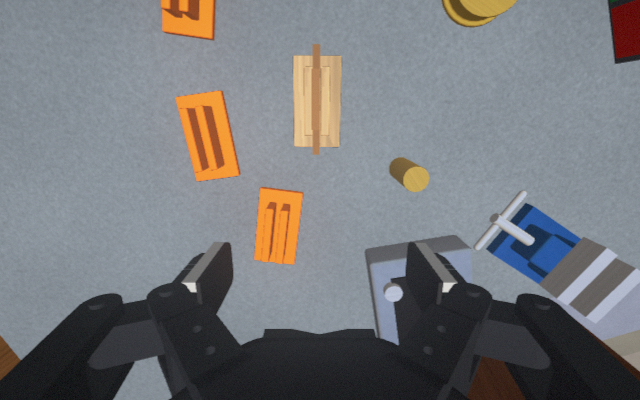

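Panel in the pale stand at (317,100), seen edge-on. Base corners are about (293,56), (341,56), (341,147) and (294,147). I'm making enlarged crops for precise corners.

```bash
python3 - <<'E'
from h import *
L=lambda n:dict(np.load(n+".npz"))["image"]
def crop(im,x,y,w,h,k): return cv2.resize(im[y:y+h,x:x+w],(w*k,h*k),interpolation=cv2.INTER_CUBIC)
z=np.zeros((600,800,3),np.uint8)
a=crop(L("w2"),285,38,66,122,4);z[:488,:264]=a     # x=285+u/4,y=38+v/4
b=crop(L("w1"),325,15,134,138+30,3);z[:504,270:672]=b # x=325+(u-270)/3,y=15+v/3
cv2.imwrite("pics/comp.png",z[:,:,::-1])
c=crop(L("scene"),205,225,65,60,6);d=crop(L("scene"),285,170,65,80,6)
z=np.zeros((490,800,3),np.uint8);z[:360,:390]=c;z[:480,400:790]=d
cv2.imwrite("pics/comp2.png",z[:,:,::-1])
E
```

```text
(no output)
```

View pics/comp.png

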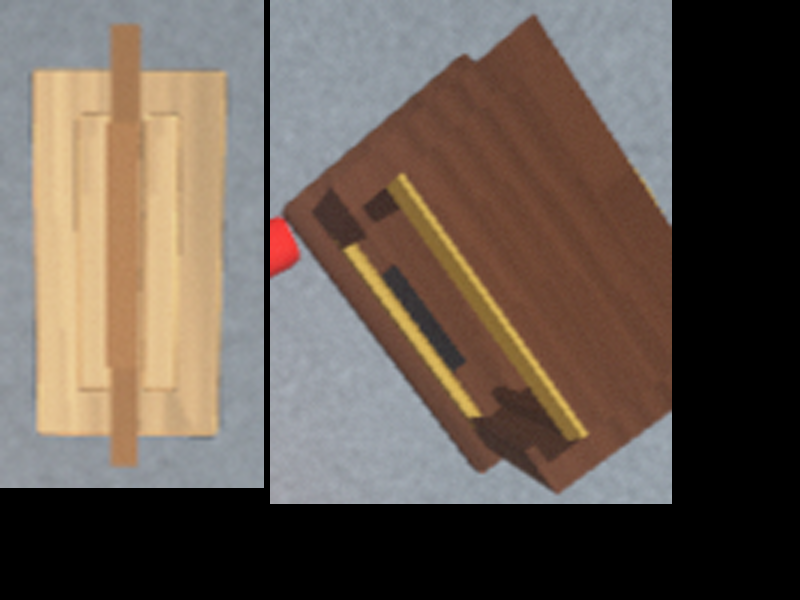

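View pics/comp2.png

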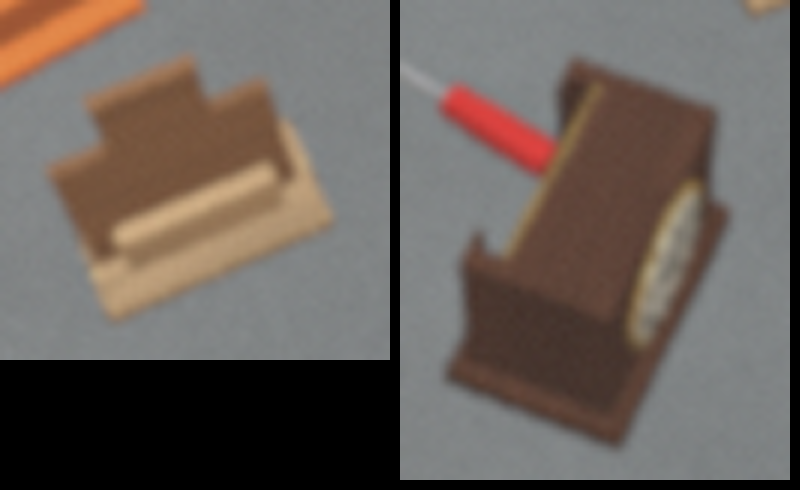

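```bash
cat > fit.py <<'E'
from h import *
from scipy.optimize import least_squares
C={n:dict(np.load(n+".npz")) for n in("w1","w2","scene","top")}
A=lambda u,v:("w2",285+(u+.5)/4-.5,38+(v+.5)/4-.5)
B=lambda u,v:("w1",325+(u-270+.5)/3-.5,15+(v+.5)/3-.5)
S1=lambda u,v:("scene",205+(u+.5)/6-.5,225+(v+.5)/6-.5)
S2=lambda u,v:("scene",285+(u-400+.5)/6-.5,170+(v+.5)/6-.5)
def fit(name,obs,x0,only=None):
    o=[q for q in obs if only is None or q[1][0] in only]
    def r(p,full=False):
        R=Ro.from_euler("z",p[3]).as_matrix()
        e=np.array([proj(C[m[0]],R@np.array(l,float)+p[:3])[0]-m[1:] for l,m in o]);return e if full else e.ravel()
    s=least_squares(r,x0,loss="soft_l1");print(name,only,s.x.round(4));print(r(s.x,True).round(1).tolist() if only is None else np.abs(s.fun).mean().round(2));return s.x
# panel/stand: image w2 up=+y, right=+x
st=[((-35,65,12),A(33,71)),((35,65,12),A(227,71)),((35,-65,12),A(219,434)),((-35,-65,12),A(37,434)),
((-4,28,174),A(107,122)),((4,28,174),A(140,122)),((-4,-28,174),A(107,367)),((4,-28,174),A(138,367)),
((-4,59,124),A(110,24)),((4,59,124),A(141,24)),((-4,-59,124),A(112,466)),((4,-59,124),A(137,466)),
((0,-28,174),S1(92,100)),((0,28,174),S1(194,63))]
a=fit("panel",st,[475,-325,0,-.376]);fit("panel",st,[475,-325,0,-.376],["w2"])
ck=[((45,75,130),B(535,15)),((45,-75,130),("w1",485,132)),((-45,-75,130),B(558,493)),
((-56,86,18),B(288,207)),((56,86,18),B(465,55)),((-56,-86,18),B(481,471)),((-33,0,26),B(425,317)),
((-45,75,130),S2(575,60)),((45,75,130),S2(716,110)),((-45,-75,130),S2(466,255)),
((-56,-86,18),S2(450,366)),((56,-86,18),S2(622,436)),((56,86,18),S2(728,212))]
b=fit("clock",ck,[542,-29,0,.27]);fit("clock",ck,[542,-29,0,.27],["w1"]);fit("clock",ck,[542,-29,0,.27],["scene"])
E
python3 fit.py
```

```text
panel None [ 4.768239e+02 -3.235093e+02 -1.588300e+00 -3.829000e-01]
[[-0.3, 1.0], [-0.0, 1.4], [-0.3, 1.8], [0.2, 1.5], [-0.1, -0.3], [0.1, -0.2], [-0.1, -0.4], [0.2, -0.4], [0.3, -0.2], [0.0, -0.1], [-0.2, -0.6], [0.3, -0.5], [-0.9, 0.4], [0.2, -0.8]]
panel ['w2'] [ 4.767960e+02 -3.235644e+02 -9.668000e-01 -3.826000e-01]
0.44
clock None [ 5.64970e+02 -2.68938e+01 -3.33510e+00  3.10800e-01]
[[-0.0, -0.2], [-0.3, -0.4], [-0.3, -0.3], [-1.9, 0.5], [1.1, -1.7], [0.3, 1.3], [0.1, 0.5], [-0.0, -0.3], [0.7, 0.2], [-0.9, 1.4], [-1.0, 0.8], [-0.2, 1.0], [1.1, -0.6]]
clock ['w1'] [ 5.656368e+02 -2.714680e+01 -5.136000e+00  3.097000e-01]
0.67
clock ['scene'] [ 5.511381e+02 -1.113110e+01 -3.503570e+01  3.147000e-01]
0.34
```

```bash
python3 -c "
from h import *
plan([555,-103,260],0.31,8)"
```

```text
t 3.05 pos [ 449.9 -400.8  328. ] yaw -0.3751 tool z [-3.e-04  1.e-03 -1.e+00] F [ 0.3  0.6 -0.2] w 84.85768796247983
tool shift [315.5 -11.3  68.3]
turn -0.6850987882034082
[[39, -1, 9], np.float64(-0.086), 85.0]
[[39, 2, 9], np.float64(-0.086), 85.0]
[[39, 5, 9], np.float64(-0.086), 85.0]
[[39, 9, 9], np.float64(-0.086), 85.0]
[[38, 12, 9], np.float64(-0.086), 85.0]
[[36, 15, 9], np.float64(-0.086), 85.0]
[[35, 18, 9], np.float64(-0.086), 85.0]
[[33, 21, 9], np.float64(-0.086), 85.0]
```

Call:
apply_moves --commands '[[[39, -1, 8], -0.086, 85], [[39, 2, 8], -0.086, 85], [[39, 5, 9], -0.086, 85], [[39, 9, 9], -0.086, 85], [[38, 12, 9], -0.086, 85]]'

```text
time: 3.55
eef_pos: [515.7, -212.8, 285.7]
ee_rot: [0.686, 0.728, 0.0, 0.001]
contact_force: [-1.2, -0.4, 0.0]
grip_width: 84.8
grasp_force: 0.0
```

Call:
apply_moves --commands '[[[36, 15, 8], -0.086, 85], [[35, 18, 8], -0.086, 85], [[33, 21, 8], -0.086, 85], [[0, 0, 0], 0, 85], [[0, 0, 0], 0, 85]]'

```text
time: 4.05
eef_pos: [554.3, -103.5, 261.7]
ee_rot: [0.588, 0.809, -0.0, 0.0]
contact_force: [-0.3, -0.3, -0.5]
grip_width: 85.4
grasp_force: 0.0
```

```bash
python3 -c "
from h import *
s,c=snap('w3')
go([555,-103,260])
im=c['image'][0:260,190:460];cv2.imwrite('pics/w3c.png',cv2.resize(im,None,fx=2.2,fy=2.2,interpolation=cv2.INTER_CUBIC)[:,:,::-1])
R=Ro.from_euler('z',.31).as_matrix();t=np.array([565,-27,0])
print(proj(c,[R@p+t for p in ([-33,0,130],[-33,0,26],[-45,75,130],[-45,-75,130])]))
"
```

```text
t 4.1 pos [ 554.4 -104.6  262. ] yaw 0.3126 tool z [ 9.e-04 -7.e-04 -1.e+00] F [ 0.6  0.  -0.2] w 84.99693382221777
tool shift [1.4 1.1 2. ]
[[318.87292795 112.33886174]
 [318.79976795 112.23098356]
 [304.72765454  18.16298065]
 [306.16958505 192.85820034]]
```

View pics/w3c.png

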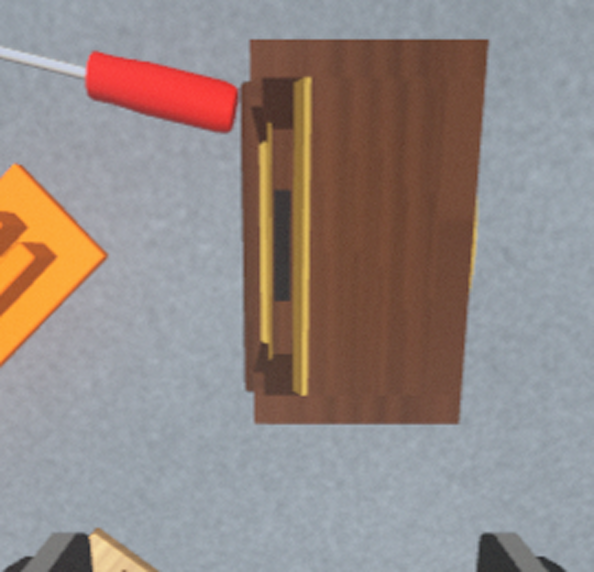

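The slot is seen straight down: rail centre at (318.6,111.4) against a predicted (318.8,112.2), and the cheek corners agree within 1 px. I'm refitting with this view.

```bash
cat >> fit.py <<'E'
print("-----")
C["w3"]=dict(np.load("w3.npz"));D=lambda u,v:("w3",190+(u+.5)/2.2-.5,(v+.5)/2.2-.5)
ck+=[((-45,75,130),D(250,40)),((-45,-75,130),D(255,423)),((45,75,130),D(488,40)),((45,-75,130),D(459,423)),((-33,30,26),D(283,190)),((-33,-30,26),D(283,300))]
fit("ck",ck,[565,-27,0,.31],["w3"]);fit("ck",ck,[565,-27,0,.31],["w3","w1"])
b=fit("ck",ck,[565,-27,0,.31])
R=Ro.from_euler('z',b[3]).as_matrix();print("slot",R@[-33,0,0]+b[:3])
plan([a[0],a[1],230],a[3],8)
E
python3 fit.py | sed -n '/-----/,$p'
```

```text
-----
ck ['w3'] [ 5.640211e+02 -2.654980e+01 -1.321700e+00  3.142000e-01]
0.09
ck ['w3', 'w1'] [ 5.641906e+02 -2.662810e+01 -1.645400e+00  3.128000e-01]
0.47
ck None [ 5.642181e+02 -2.660290e+01 -1.748000e+00  3.129000e-01]
[[-0.5, -0.6], [-0.2, -0.5], [-0.4, -0.0], [-2.5, 0.5], [0.6, -2.0], [0.2, 1.5], [-0.2, 0.6], [-0.2, -0.8], [0.6, -0.3], [-1.0, 1.0], [-1.1, 0.4], [-0.2, 0.6], [1.0, -1.1], [0.4, 0.2], [0.2, -0.1], [0.2, 0.4], [-0.0, -0.0], [-0.1, 0.0], [-0.1, 0.2]]
slot [532.8207755  -36.76192055  -1.74798256]
t 4.1 pos [ 554.4 -104.6  262. ] yaw 0.3126 tool z [ 9.e-04 -7.e-04 -1.e+00] F [ 0.6  0.  -0.2] w 84.99693382221777
tool shift [-184.4 -141.1   32.1]
turn 0.6954564599103776
[[-23, -18, 4], np.float64(0.087), 85.0]
[[-24, -16, 4], np.float64(0.087), 85.0]
[[-26, -13, 4], np.float64(0.087), 85.0]
[[-27, -11, 4], np.float64(0.087), 85.0]
[[-28, -9, 4], np.float64(0.087), 85.0]
[[-28, -6, 4], np.float64(0.087), 85.0]
[[-29, -4, 4], np.float64(0.087), 85.0]
[[-29, -1, 4], np.float64(0.087), 85.0]
```

Call:
apply_moves --commands '[[[-23, -18, 4], 0.087, 85], [[-24, -16, 4], 0.087, 85], [[-26, -13, 4], 0.087, 85], [[-27, -11, 4], 0.087, 85], [[-28, -9, 4], 0.087, 85]]'

```text
time: 4.6
eef_pos: [504.3, -244.7, 242.1]
ee_rot: [0.751, 0.66, 0.0, 0.001]
contact_force: [0.4, 0.2, 0.2]
grip_width: 85.0
grasp_force: 0.0
```

Call:
apply_moves --commands '[[[-28, -6, 4], 0.087, 85], [[-29, -4, 4], 0.087, 85], [[-29, -1, 4], 0.087, 85], [[0, 0, 0], 0, 85], [[0, 0, 0], 0, 85]]'

```text
time: 5.1
eef_pos: [475.7, -325.6, 229.8]
ee_rot: [0.83, 0.558, 0.0, 0.0]
contact_force: [0.6, 0.1, 0.8]
grip_width: 85.4
grasp_force: 0.0
```

```bash
python3 -c "
from h import *
go([476.8,-323.5,138],-.383)"
```

```text
t 5.1 pos [ 475.7 -325.6  229.8] yaw -0.387 tool z [ 5.e-04 -1.e-04 -1.e+00] F [0.6 0.1 0.8] w 85.44740574791174
tool shift [ 2.4  0.2 91.8]
turn -0.003984748954917516
```

Call:
apply_moves --commands '[[[2, 0, 20], -0.004, 85], [[0, 0, 20], 0, 85], [[0, 0, 20], 0, 85], [[0, 0, 20], 0, 85], [[0, 0, 12], 0, 85]]'

```text
time: 5.6
eef_pos: [476.9, -321.6, 136.0]
ee_rot: [0.828, 0.561, -0.0, -0.001]
contact_force: [-0.3, -0.2, 0.0]
grip_width: 85.1
grasp_force: 0.0
```

Call:
apply_moves --commands '[[[0, 0, 0], 0, 40], [[0, 0, 0], 0, 20], [[0, 0, 0], 0, 0], [[0, 0, 0], 0, 0], [[0, 0, 0], 0, 0]]'

```text
time: 6.1
eef_pos: [477.6, -323.2, 138.3]
ee_rot: [0.828, 0.56, 0.0, 0.001]
contact_force: [0.1, 0.3, -0.8]
grip_width: 12.1
grasp_force: 0.0
```

Call:
apply_moves --commands '[[[0, 0, 0], 0, 0], [[0, 0, 0], 0, 0], [[0, 0, 0], 0, 0]]'

```text
time: 6.4
eef_pos: [477.6, -323.3, 138.3]
ee_rot: [0.828, 0.56, 0.0, 0.001]
contact_force: [-0.3, 0.5, 4.3]
grip_width: 7.4
grasp_force: 59.3
```

Call:
apply_moves --commands '[[[0, 0, -10], 0, 0], [[0, 0, -20], 0, 0], [[0, 0, -30], 0, 0], [[0, 0, -35], 0, 0], [[0, 0, -35], 0, 0]]'

```text
time: 6.9
eef_pos: [476.6, -322.4, 267.8]
ee_rot: [0.828, 0.56, -0.0, -0.001]
contact_force: [0.8, 0.3, -1.4]
grip_width: 7.3
grasp_force: 58.8
```

```bash
python3 -c "
from h import *
plan([532.8,-36.8,285],.314,10)
print(ctrl.get_state()['grasp_force'],ctrl.get_state()['grip_width'])"
```

```text
t 6.9 pos [ 476.6 -322.4  267.8] yaw -0.381 tool z [-0.0015  0.0014 -1.    ] F [ 0.8  0.3 -1.4] w 7.30039429798436
tool shift [286.  -54.  -16.9]
turn -0.6950112278285945
[[29, -5, -2], np.float64(-0.07), 85.0]
[[29, -3, -2], np.float64(-0.07), 85.0]
[[29, -1, -2], np.float64(-0.07), 85.0]
[[29, 1, -2], np.float64(-0.07), 85.0]
[[29, 3, -2], np.float64(-0.07), 85.0]
[[29, 5, -2], np.float64(-0.07), 85.0]
[[28, 7, -2], np.float64(-0.07), 85.0]
[[28, 9, -2], np.float64(-0.07), 85.0]
[[27, 11, -2], np.float64(-0.07), 85.0]
[[26, 12, -2], np.float64(-0.07), 85.0]
58.762773871421814 7.30039429798436
```

Call:
apply_moves --commands '[[[29, -5, -4], -0.07, 0], [[29, -3, -4], -0.07, 0], [[29, -1, -4], -0.07, 0], [[29, 1, -2], -0.07, 0], [[29, 3, -2], -0.07, 0]]'

```text
time: 7.4
eef_pos: [506.9, -178.9, 283.2]
ee_rot: [0.717, 0.697, -0.0, -0.0]
contact_force: [0.2, 0.3, -1.1]
grip_width: 7.0
grasp_force: 58.8
```

Call:
apply_moves --commands '[[[29, 5, -1], -0.07, 0], [[28, 7, 0], -0.07, 0], [[28, 9, 0], -0.07, 0], [[27, 11, 0], -0.07, 0], [[26, 12, 0], -0.07, 0]]'

```text
time: 7.9
eef_pos: [535.8, -36.3, 283.9]
ee_rot: [0.585, 0.811, -0.0, -0.0]
contact_force: [-0.2, 0.0, -1.2]
grip_width: 7.5
grasp_force: 58.8
```

Call:
apply_moves --commands '[[[0, 0, 0], 0, 0], [[0, 0, 0], 0, 0], [[0, 0, 0], 0, 0]]'

```text
time: 8.2
eef_pos: [535.8, -38.2, 284.1]
ee_rot: [0.586, 0.81, -0.0, -0.0]
contact_force: [0.2, -0.7, -1.2]
grip_width: 7.4
grasp_force: 58.8
```

```bash
python3 -c "
from h import *
s,c=snap('w4')
go([532.8,-36.8,262],.314)
S=eyes.read_camera('scene')['image'];T=eyes.read_camera('top')['image']
z=np.zeros((400,800,3),np.uint8)
z[:,:400]=cv2.resize(c['image'],(400,250))[:,:].repeat(1,0)[:250].copy() if 0 else 0
z[:250,:400]=cv2.resize(c['image'],(400,250))
z[:400,400:]=cv2.resize(S[150:250,270:370],(400,400),interpolation=cv2.INTER_CUBIC)
cv2.imwrite('pics/w4m.png',z[:,:,::-1])
"
```

```text
t 8.25 pos [535.8 -38.4 284.1] yaw 0.3175 tool z [-5.e-04 -2.e-04 -1.e+00] F [ 0.3 -0.4 -1.4] w 7.2887566647254864
tool shift [ 2.4 -2.3 22.1]
turn 0.0035134830212728008
```

View pics/w4m.png

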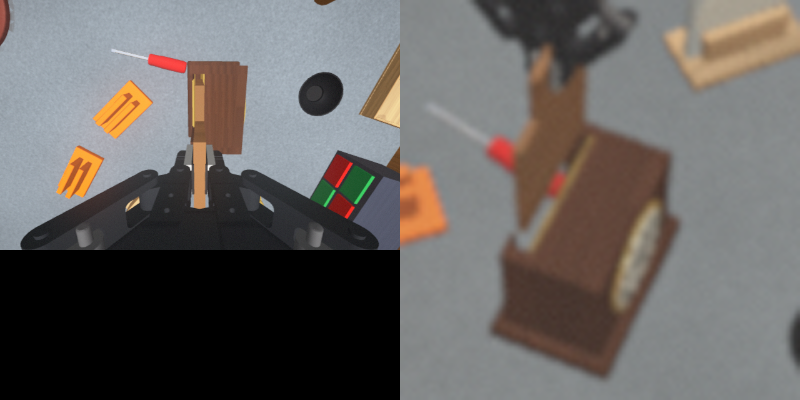

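Panel is held upright just above the slot mouth. I'm correcting by about 2 mm and starting the slow descent.

Call:
apply_moves --commands '[[[2, -2, 0], 0.003, 0], [[0, 0, 6], 0, 0], [[0, 0, 6], 0, 0], [[0, 0, 6], 0, 0], [[0, 0, 0], 0, 0]]'

```text
time: 8.85
eef_pos: [532.8, -36.2, 264.5]
ee_rot: [0.587, 0.81, -0.001, -0.001]
contact_force: [0.1, 1.0, -1.1]
grip_width: 6.9
grasp_force: 58.8
```

```bash
python3 -c "
from h import *
go([532.8,-36.8,262],.314)
s=ctrl.get_state();print(s['torque'])
"
```

```text
t 8.85 pos [532.8 -36.2 264.5] yaw 0.316 tool z [-2.8e-03  6.0e-04 -1.0e+00] F [ 0.1  1.  -1.1] w 6.91860810034954
tool shift [-0.6 -0.1  2.5]
turn 0.001959940447803399
[-0.000349    0.00379212  0.01700074]
```

Call:
apply_moves --commands '[[[0, 0, 3], 0, 0], [[0, 0, 4], 0, 0], [[0, 0, 4], 0, 0], [[0, 0, 4], 0, 0], [[0, 0, 0], 0, 0]]'

```text
time: 9.35
eef_pos: [533.1, -36.3, 250.4]
ee_rot: [0.587, 0.81, -0.0, -0.001]
contact_force: [-1.2, 0.5, -0.8]
grip_width: 7.4
grasp_force: 58.8
```

Call:
apply_moves --commands '[[[0, 0, 4], 0, 0], [[0, 0, 5], 0, 0], [[0, 0, 5], 0, 0], [[0, 0, 5], 0, 0], [[0, 0, 0], 0, 0]]'

```text
time: 9.85
eef_pos: [533.0, -36.3, 230.8]
ee_rot: [0.587, 0.81, -0.0, -0.001]
contact_force: [-3.2, -1.3, -1.9]
grip_width: 7.3
grasp_force: 58.5
```

Call:
apply_moves --commands '[[[0, -1, 0], 0, 0], [[0, 0, 0], 0, 0]]'

```text
time: 10.05
eef_pos: [532.6, -36.5, 232.2]
ee_rot: [0.587, 0.81, 0.0, -0.0]
contact_force: [-1.5, -0.7, -2.9]
grip_width: 7.1
grasp_force: 58.6
```

Call:
apply_moves --commands '[[[0, 0, 4], 0, 0], [[0, 0, 4], 0, 0], [[0, 0, 0], 0, 0]]'

```text
time: 10.35
eef_pos: [532.5, -36.6, 223.6]
ee_rot: [0.587, 0.81, 0.0, -0.0]
contact_force: [-0.8, -0.1, -0.5]
grip_width: 7.0
grasp_force: 58.8
```

Call:
apply_moves --commands '[[[0, 0, 5], 0, 0], [[0, 0, 5], 0, 0], [[0, 0, 5], 0, 0], [[0, 0, 5], 0, 0], [[0, 0, 0], 0, 0]]'

```text
time: 10.85
eef_pos: [532.3, -36.4, 203.0]
ee_rot: [0.587, 0.81, 0.0, -0.001]
contact_force: [0.3, 0.5, -0.6]
grip_width: 7.4
grasp_force: 58.8
```

Call:
apply_moves --commands '[[[0, 0, 5], 0, 0], [[0, 0, 5], 0, 0], [[0, 0, 5], 0, 0], [[0, 0, 5], 0, 0], [[0, 0, 0], 0, 0]]'

```text
time: 11.35
eef_pos: [532.3, -36.4, 183.1]
ee_rot: [0.587, 0.81, 0.0, -0.001]
contact_force: [-0.2, -0.2, -1.5]
grip_width: 7.4
grasp_force: 58.8
```

Call:
apply_moves --commands '[[[0, 0, 4], 0, 0], [[0, 0, 4], 0, 0], [[0, 0, 4], 0, 0], [[0, 0, 0], 0, 0]]'

```text
time: 11.75
eef_pos: [532.4, -36.5, 171.4]
ee_rot: [0.587, 0.81, 0.0, -0.0]
contact_force: [-1.9, 0.0, -1.2]
grip_width: 7.3
grasp_force: 58.8
```

Call:
apply_moves --commands '[[[0, 0, 3], 0, 0], [[0, 0, 3], 0, 0], [[0, 0, 3], 0, 0], [[0, 0, 3], 0, 0], [[0, 0, 0], 0, 0]]'

```text
time: 12.25
eef_pos: [532.4, -36.6, 159.6]
ee_rot: [0.587, 0.81, -0.0, -0.0]
contact_force: [-1.3, -0.2, -1.5]
grip_width: 7.0
grasp_force: 58.8
```

Call:
apply_moves --commands '[[[0, 0, 2], 0, 0], [[0, 0, 2], 0, 0], [[0, 0, 2], 0, 0], [[0, 0, 0], 0, 0]]'

```text
time: 12.65
eef_pos: [532.5, -36.7, 153.9]
ee_rot: [0.587, 0.81, -0.0, -0.0]
contact_force: [-0.6, -0.5, -1.7]
grip_width: 7.2
grasp_force: 58.9
```

Call:
apply_moves --commands '[[[0, 0, 2], 0, 0], [[0, 0, 2], 0, 0], [[0, 0, 0], 0, 0]]'

```text
time: 12.95
eef_pos: [532.7, -36.8, 151.0]
ee_rot: [0.587, 0.81, -0.0, 0.0]
contact_force: [-5.0, -1.0, 4.4]
grip_width: 7.1
grasp_force: 59.8
```

Rail contact at TCP z ≈ 151.5, about where I expected it. Now easing down the 8 mm of travel.

Call:
apply_moves --commands '[[[0, 0, 2], 0, 0], [[0, 0, 2], 0, 0], [[0, 0, 0], 0, 0], [[0, 0, 0], 0, 0]]'

```text
time: 13.35
eef_pos: [532.8, -36.9, 148.1]
ee_rot: [0.587, 0.81, -0.0, 0.0]
contact_force: [-7.2, -0.3, 9.0]
grip_width: 7.4
grasp_force: 60.6
```

Call:
apply_moves --commands '[[[0, 0, 2], 0, 0], [[0, 0, 1], 0, 0], [[0, 0, 0], 0, 0], [[0, 0, 0], 0, 0]]'

```text
time: 13.75
eef_pos: [532.8, -37.0, 146.1]
ee_rot: [0.587, 0.81, -0.0, 0.0]
contact_force: [-8.4, -0.8, 13.9]
grip_width: 7.2
grasp_force: 61.1
```

Call:
apply_moves --commands '[[[0, -1, 0], 0, 0], [[0, 0, 0], 0, 0], [[0, 0, 0], 0, 0]]'

```text
time: 14.05
eef_pos: [532.6, -36.9, 145.6]
ee_rot: [0.587, 0.81, 0.001, 0.001]
contact_force: [-4.0, -0.1, 10.3]
grip_width: 7.3
grasp_force: 60.1
```

Call:
apply_moves --commands '[[[0, 0, 1], 0, 0], [[0, 0, 1], 0, 0], [[0, 0, 0], 0, 0], [[0, 0, 0], 0, 0]]'

```text
time: 14.45
eef_pos: [532.7, -36.9, 144.3]
ee_rot: [0.587, 0.81, 0.001, 0.001]
contact_force: [-6.6, 0.5, 12.9]
grip_width: 7.1
grasp_force: 60.9
```

Call:
apply_moves --commands '[[[0, 0, 1], 0, 0], [[0, 0, 0], 0, 0], [[0, 0, 0], 0, 0]]'

```text
time: 14.75
eef_pos: [532.8, -36.9, 144.3]
ee_rot: [0.587, 0.81, 0.001, 0.001]
contact_force: [-9.3, 1.3, 16.9]
grip_width: 7.5
grasp_force: 61.6
```

Call:
apply_moves --commands '[[[0, 0, 1], 0, 0], [[0, 0, 0], 0, 0], [[0, 0, 0], 0, 0]]'

```text
time: 15.05
eef_pos: [532.8, -36.9, 144.3]
ee_rot: [0.587, 0.81, 0.001, 0.001]
contact_force: [-11.5, 1.8, 21.3]
grip_width: 7.4
grasp_force: 62.2
```

TCP has stopped at 144.3 while force rises, so the panel is on the solid floor. I'm relieving the side load and verifying with one picture.

Call:
apply_moves --commands '[[[0, -1, 0], 0, 0], [[0, 0, 0], 0, 0], [[0, 0, 0], 0, 0], [[0, 0, 0], 0, 0]]'

```text
time: 15.45
eef_pos: [532.7, -37.0, 144.3]
ee_rot: [0.587, 0.81, 0.002, 0.002]
contact_force: [-6.7, 2.2, 19.1]
grip_width: 7.4
grasp_force: 61.5
```

```bash
python3 -c "
from h import *
S=eyes.read_camera('scene')['image']
cv2.imwrite('pics/end.png',cv2.resize(S[160:260,280:360],(480,600),interpolation=cv2.INTER_CUBIC)[:,:,::-1])
go([532.8,-36.8,144],.314)
"
```

```text
t 15.5 pos [532.7 -36.9 144.3] yaw 0.3162 tool z [ 4.8e-03  5.0e-04 -1.0e+00] F [-7.1  2.5 18.8] w 7.096943782714193
tool shift [0.1 0.1 0.3]
turn 0.0021990051968203694
```

View pics/end.png

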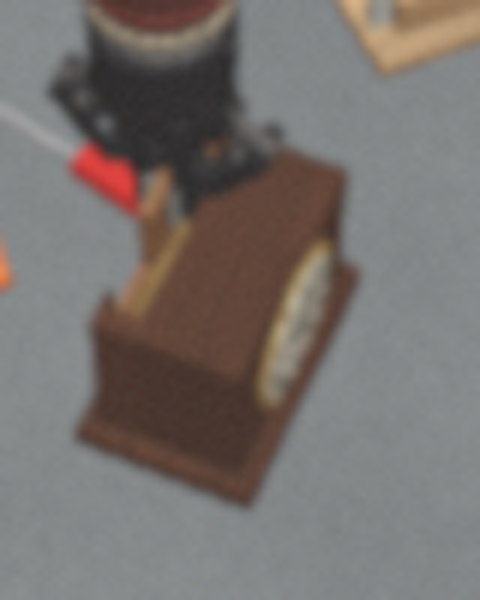

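The shoulder sits flush with the case top at (130,290), between the cheek and the brass strip. The grip is holding, so I'm handing in.

```bash
python3 -c "
from h import *
print(ctrl.job_done())"
```

```text
the job is handed in; nothing more can be done
None
```

The job is handed in at about 15.5 s: the panel is in the clock slot, on the solid floor with its shoulders flush with the case top. It is still gripped at about 60 N and held down with about 19 N. The hand-in gave no verdict, so I don't have the judge's result.

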